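Hang the open-ring price tag on the counter rail

TASK

Hang the wooden price tag that has the open, C-shaped ring on the brass rail: slide its ring sideways over the rod through the gap and let it down, so that the tag hangs freely and upright from the rod between the two posts. Leave the other tag, the one with the closed ring, standing where it is.

Things in the scene. Friction and masses are not known exactly. Their poses are not given: they have to be found in the camera images.
- open_tag_grip (a point): Price tag with the open ring, 164 mm tall, about 0.12 kg, loose: below a wooden block 26x64x50 mm (x,y,z) with blank black panels, above it an upright brass ring, on top a wooden thumb piece 14x30 mm (x,y), 118 to 164 mm up; grip it across the 14 mm (x). This point is in the thumb piece, 146 mm above the underside, 62 mm above the ring's centre, 34 mm above its inner crest. z up.
- ring_crest (a point): Highest point inside the open tag's ring, straight below the thumb piece, 112 mm above the underside; it rests on the rod once hung. Ring: strip 14 mm wide (x), in the tag's y-z plane, inner diameter 56, outer 68 mm, centre 28 mm below this point. Its one gap is on the +y side, level with the centre, 30 mm clear; at the start it faces the rail (to the left), tag x within 0.5 rad of the rod.
- rail: Brass rail, fixed to the counter: a round horizontal rod, 10 mm in diameter, along the rail's x axis, rod axis 140 mm above the counter, between two posts (12 mm thick, 18 mm balls on top, round feet 60 mm) at x = -110 and +110 mm. Origin on the counter under the rod's middle; z up.
- closed_tag_grip (a point): The other price tag, alike except that its ring is closed all round; loose, to be left alone. This point is in its thumb piece, 146 mm above the underside.
Things that resemble listed ones, but are neither listed nor needed, are in the scene too. Leave any blue look-alike of the part that bears open_tag_grip alone.

How it is judged:
By the outcome, as a careful person would: the job done as asked, in the order asked, and still so for the second after the job is handed in, with the robot touching nothing.
It also fails if it takes over 38 s, if anything falls off the work surface, if the arm or the gripper's body presses on something with over 40 N, if the wrist force passes 120 N, or if a joint passes its speed limit or range.

ROBOT

A 6-joint arm with a two-finger parallel gripper is mounted at the origin on a cart in front of the work surface, level with it; the furniture and walls round the work are solid. World frame = base frame: x ahead of the robot, y to its left, z up, the work surface at z = 0. Lengths are in mm, angles in rad, forces in N, time in s.
With the tool pointing down it reaches from about 275 to 1000 mm from the base axis. Payload 8.4 kg.
Tool frame: the origin (TCP) lies at the very end of the fingers, on their centre line; the grasp point (between the pads) lies 19 mm behind it; z points along the fingers, y is the direction in which the jaws open and shut (so a half turn about z gives the same grasp; the last joint's range is limited). The gripper opens to 85 mm and grips with 20 to 120 N. Pads are 22 mm wide; open, the fingers measure 114 mm over their backs; the gripper's body (76 mm by 85 mm) begins 54 mm behind the grasp point. The pads swing forward as they close: fully open they stand 13 mm farther back than shut.
Start: joints at [-1.128, 0.353, 1.633, -0, 1.155, -0.002], TCP at [268.922, -564.189, 231.281] pointing down, gripper open.
Joint ranges: [-2.63, 2.63], [-0.92, 2.1], [0.06, 2.66], [-1.3, 4.44], [0, 2.69], [-3.02, 3.02]. Speed limits (rad/s): [2.22, 2.22, 2.79, 3.14, 3.14, 3.14].

INTERFACE

Orientations are given as [roll, pitch, yaw] about the fixed x, y, z axes, in that order (R = Rz(yaw) Ry(pitch) Rx(roll)).
In Python, from rig import r, vision gives the robot as it stands.
- The arm moves only by the tool move_arm, never from a script. Its argument "series" is text: rows parted by semicolons, each of 7 numbers parted by spaces: the closure, from -1 (fully open) to 1 (shut), then the shift along the tool's x, y, z in units of 40 mm (1.0 is 40 mm), then the turn, a rotation vector about the tool's x, y, z in degrees. In form: grip tx ty tz ax ay az; .... A call has 1 to 20 rows; each row shifts and turns the pose as measured when the row begins, along the tool's axes as they then stand; what a row does not reach is not made up. A row lasts 1/8 s, in which the tool goes at most 62.5 mm and 10.7 degrees, less where a joint would pass 70% of its speed; a pose out of reach is approached as far as the arm can. A call is refused whole if a number of a shift passes 1 or a number of a turn 10.7, either way. A call with a gripper value outside its range is refused whole. The fingers move at their own pace and stop on an object; "grip_force" is the grip in N (left out, the last holds). Time passes only in rows, so rows that do not move let the fingers close. It gives the time, the measured TCP pose, the force and the opening at its end, in the units of the state.
- r.sense(): the state, without advancing time (a new reading comes with each control period).
- vision.grab_frame(name): name is "scene" or "top"; returns the picture (420x560x3 uint8, red, green, blue); there is no depth.
- vision.camera_params(name): a dict with "fx", "fy", "cx", "cy" (pixels), "position" and "rotation" of the camera in the world. Camera axes: x right, y up, looking along -z (the intrinsics and any distortion apply to the point x, -y, -z); pixel columns grow to the right and rows downward; lengths in mm; the calibration is good to about 2 mm. A picture is of the moment at which its call begins. camera_params takes no time and is no camera call.
- r.sign_off(): hands the job in, once; it reports no verdict.
The state is a dict: "clock": time; "qpos": joint angles; "qvel": joint speeds; "joint_efforts": joint torques, N m; "eef_pos": TCP position; "tcp_rot": TCP orientation; "contact_force": force on the tool from outside, world axes, zero at the start; "wrist_torque": the same for the moment, N m; "opening": opening from 0.0 (shut) to 1.0 (fully open).
Only numpy, scipy, OpenCV 4.12 (cv2) and the standard library are available. Lean on these libraries where they do the work, as an engineer would, in place of code of your own. Each camera call takes 0.05 s, during which the arm holds its last target. There are 200 camera calls.

## Working session

There is one attempt and no reset: what is moved stays moved. The work goes in short steps, Python scripts to look and compute and a tool call to move; the robot and the scene stay as the last step left them, time stands still between calls to the robot, and variables do not carry over. Pictures are saved under pics/ and viewed, about 8 in all and at most 12, crops included, and the job is handed in when it is done.

Besides the shell and the picture viewer there is one more tool, called after "Request:" as name(argument=value, ...), one argument or row to a line, values as JSON. move_arm: Moves the arm, as the interface text tells. Its arguments: {"type":"object","properties":{"series":{"type":"string"},"grip_force":{"type":"number"}},"required":["series"]}

```bash
mkdir -p pics; ls
python3 - <<'E'
from rig import r, vision
import cv2,numpy as np
for n in("scene","top"):
    im=vision.grab_frame(n); cv2.imwrite(f"pics/{n}0.png",im[:,:,::-1])
    p=vision.camera_params(n); print(n,{k:np.round(v,4).tolist() if not isinstance(v,str) else v for k,v in p.items()})
print(r.sense())
E
```

```text
pics
scene {'fx': 503.5836, 'fy': 503.5836, 'cx': 275.9655, 'cy': 210.0809, 'position': [881.1543, -167.611, 945.5038], 'rotation': [0.5242, -0.0144, 0.7677]}
top {'fx': 386.4996, 'fy': 386.4996, 'cx': 286.6855, 'cy': 211.5414, 'position': [406.6063, 203.6218, 961.3677], 'rotation': [0.1762, 0.0072, -1.56]}
{'clock': 0.1, 'qpos': array([-1.12840363e+00,  3.53603720e-01,  1.63407653e+00,  1.41717782e-05,
        1.15523254e+00, -2.40674782e-03]), 'qvel': array([ 0.00044121, -0.00213851, -0.00274198,  0.00159788, -0.00083962,
        0.0001553 ]), 'joint_efforts': array([-1.01487406e-04, -6.06355190e+01, -3.42822075e+01, -1.95119031e-05,
        3.90992907e-03, -8.61678132e-06]), 'eef_pos': array([ 268.73052255, -563.77868926,  230.61408742]), 'tcp_rot': array([-3.14027255e+00, -1.61352278e-05,  4.44793708e-01]), 'contact_force': array([ 0.7903414 ,  0.3043537 , -0.68337414]), 'wrist_torque': array([0.00856302, 0.00940906, 0.01963772]), 'opening': 0.9989805346158431}
```

View pics/scene0.png

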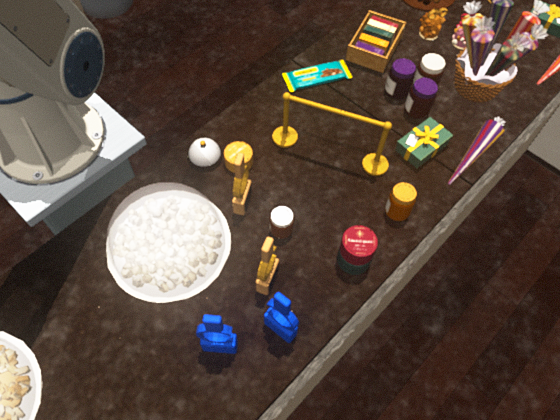

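View pics/top0.png

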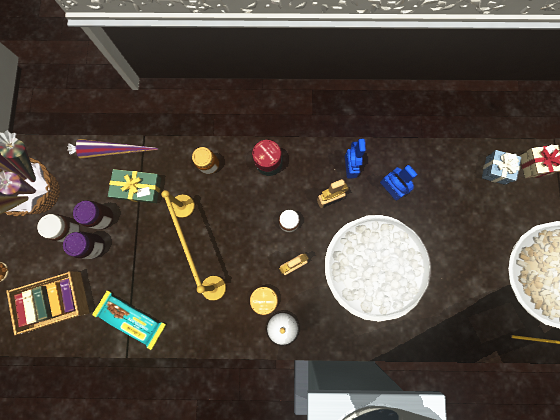

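The scene view shows two wooden tags, at about (241,185) and (266,265); in the top view they are at (293,264) and (333,193). The rail runs between balls at scene (286,97) and (387,125). Next I'll crop both tags to find the gap.

```bash
cat > h.py <<'E'
import numpy as np,cv2
from scipy.spatial.transform import Rotation as Ro
from rig import r,vision
def cam(n):
    p=vision.camera_params(n); R=np.array(p["rotation"],float)
    R=Ro.from_euler("xyz",R).as_matrix() if R.size==3 else R.reshape(3,3)
    return p,R
def ray(n,u,v):
    p,R=cam(n); d=R@np.array([(u-p["cx"])/p["fx"],-(v-p["cy"])/p["fy"],-1.]); return np.array(p["position"]),d
def onz(n,u,v,z):
    o,d=ray(n,u,v); return o+d*(z-o[2])/d[2]
def proj(n,X):
    p,R=cam(n); c=R.T@(np.array(X,float)-p["position"]); return np.array([p["cx"]+p["fx"]*c[0]/-c[2],p["cy"]-p["fy"]*c[1]/-c[2]])
def tri(a,b):
    (o1,d1),(o2,d2)=ray("scene",*a),ray("top",*b); A=np.c_[d1,-d2]; t=np.linalg.lstsq(A,o2-o1,rcond=None)[0]
    P,Q=o1+d1*t[0],o2+d2*t[1]; return (P+Q)/2,np.linalg.norm(P-Q)
E
python3 - <<'E'
from h import *
print(vision.camera_params("scene").keys())
s=cv2.imread("pics/scene0.png");t=cv2.imread("pics/top0.png")
def c(i,x,y,w=48,h=36):return cv2.resize(i[y-h:y+h,x-w:x+w],None,fx=4.1,fy=4.1,interpolation=cv2.INTER_CUBIC)
cv2.imwrite("pics/c1.png",np.vstack([np.hstack([c(s,241,185),c(s,266,265)]),np.hstack([c(t,293,264),c(t,333,193)])]))
for z,a,b in((149,(286,97),(166,194)),(149,(387,125),(202,290))): print(onz("scene",*a,z),onz("top",*b,z),tri(a,b))
E
```

```text
dict_keys(['fx', 'fy', 'cx', 'cy', 'position', 'rotation'])
[394.10199856 383.88402957 149.        ] [587.10730842 471.83623043 149.        ] (array([514.23754308, 341.34947069, 327.67661246]), np.float64(146.74290924892492))
[591.97531474 473.63006566 149.        ] [385.03604411 384.04908305 149.        ] (array([479.59422962, 453.82183771,  94.80385123]), np.float64(223.14438941973114))
```

View pics/c1.png

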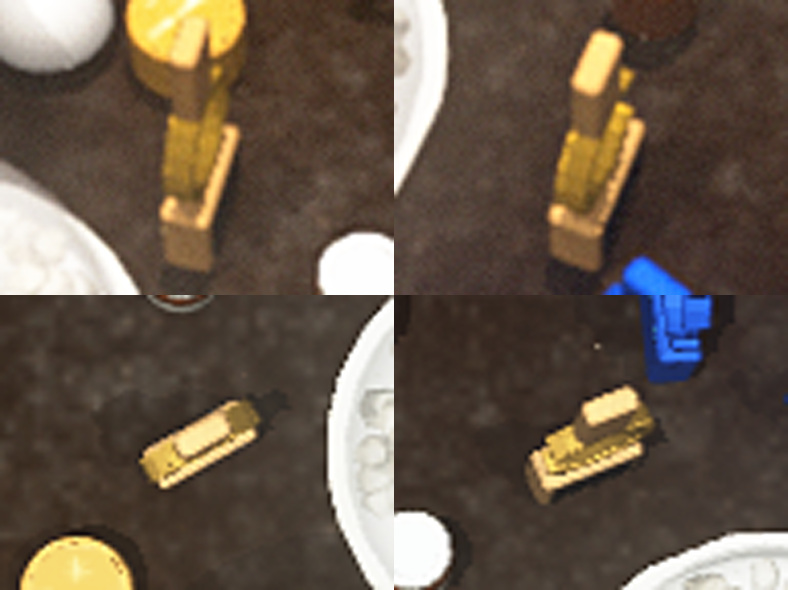

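Ball correspondence is swapped: the scene's left ball is the top view's (202,290). Tag 2 (right crops) seems to show a break at the upper right of its ring, but tag 1 has the yellow can behind it. I'll enlarge and mark the predicted gap pixels.

```bash
python3 - <<'E'
from h import *
for a,b in(((286,97),(202,290)),((387,125),(166,194))): print(*tri(a,b))
s=cv2.imread("pics/scene0.png");t=cv2.imread("pics/top0.png")
# thumb-top pixel centres from the crops (crop scale 4.1)
S=[(193+190/4.1,149+45/4.1),(218+(598-394)/4.1,229+60/4.1)]
T=[(245+203/4.1,228+(437-295)/4.1),(285+(610-394)/4.1,157+(406-295)/4.1)]
out=[]
def thumb(im,u,v):
    hsv=cv2.cvtColor(im,cv2.COLOR_BGR2HSV); x,y=int(u),int(v)
    return [hsv[y,x].tolist()]
for i in range(2):
    P,e=tri(S[i],T[i]); print("tag",i+1,P,e,onz("scene",*S[i],164),onz("top",*T[i],164))
    # block long axis in top: direction by thumb outline
E
python3 - <<'E'
from h import *
s=cv2.imread("pics/scene0.png")
a=cv2.resize(s[150:220,222:262],None,fx=8.5,fy=8.5,interpolation=cv2.INTER_CUBIC)
b=cv2.resize(s[230:300,245:285],None,fx=8.5,fy=8.5,interpolation=cv2.INTER_CUBIC)
o=np.hstack([a,b]); o=np.clip(o.astype(float)*1.6,0,255).astype(np.uint8); cv2.imwrite("pics/c2.png",o)
E
```

```text
[386.45302383 388.51070317 138.84393393] 5.485354460273758
[589.45835948 475.02179654 144.64838199] 4.146424861223047
tag 1 [444.50652519 195.99061676 158.33423902] 5.899530069042979 [449.44737707 195.68608282 164.        ] [442.40872548 193.75725152 164.        ]
tag 2 [610.27451507 105.33276472 163.87719228] 4.940164590702851 [611.80410953 107.26856781 164.        ] [608.66780999 103.43968935 164.        ]
```

View pics/c2.png

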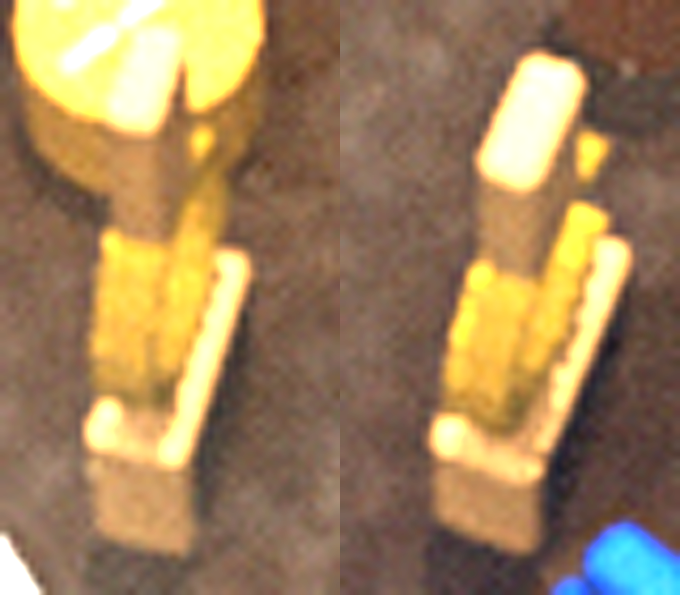

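Tag 2 (right crop) has the gap, at about (590,185) in the crop. Tag 1's ring is continuous. So the open tag is the one at about (610,105). Now I'll refine its yaw and the rod line with masks.

Run:
```python
from h import *
import cv2
S=cv2.imread("pics/scene0.png");T=cv2.imread("pics/top0.png")
def rng(im,x0,y0,x1,y1):return im[y0:y1,x0:x1]
cent={}
for n,im,(x,y) in(("scene",S,(268,244)),("top",T,(337,184))):
    w=12; c=im[y-w:y+w,x-w:x+w].astype(int); ref=im[y,x].astype(int); print(n,ref)
    m=(np.abs(c-ref).max(2)<38).astype(np.uint8)
    k,l,st,ce=cv2.connectedComponentsWithStats(m,connectivity=4); L=l[w,w]; ys,xs=np.where(l==L)
    u,v=xs+x-w,ys+y-w; cent[n]=(u.mean(),v.mean())
    P=np.array([onz(n,a,b,164)[:2] for a,b in zip(u,v)]); rect=cv2.minAreaRect(P.astype(np.float32))
    e,V=np.linalg.eigh(np.cov(P.T)); d=V[:,1]*np.sign(V[1,1]); print(len(P),P.mean(0),"ext",np.sqrt(12*e),"y-axis ang",np.degrees(np.arctan2(d[1],d[0])),rect)
print("thumb top",tri(cent["scene"],cent["top"]))
# rod line: yellow pixels between the balls
pl=[]
for n,im,a,b in(("scene",S,(286,97),(387,125)),("top",T,(202,290),(166,194))):
    a,b=np.array(a,float),np.array(b,float); d=(b-a)/np.linalg.norm(b-a); nn=np.array([-d[1],d[0]]); L=np.linalg.norm(b-a)
    hsv=cv2.cvtColor(im,cv2.COLOR_BGR2HSV); m=(hsv[:,:,0]>12)&(hsv[:,:,0]<38)&(hsv[:,:,1]>120)&(hsv[:,:,2]>70)
    v,u=np.where(m); q=np.c_[u,v]-a; s=q@d; t=q@nn; k=(s>.12*L)&(s<.88*L)&(abs(t)<6)
    f=np.polyfit(s[k],t[k],1); print(n,k.sum()/(.76*L),"px thick",f)
    e0,e1=a+nn*f[1],a+d*L+nn*(f[1]+f[0]*L)
    o,d0=ray(n,*e0);_,d1=ray(n,*e1); N=np.cross(d0,d1);N/=np.linalg.norm(N); pl.append((N,N@o))
    for e in(e0,e1): print(onz(n,*e,140))
D=np.cross(pl[0][0],pl[1][0]);D/=np.linalg.norm(D);print("rod dir",D)
M=np.array([pl[0][0],pl[1][0],[1,0,0]]);
for x in(386,488,589):print(np.linalg.solve(M,[pl[0][1],pl[1][1],x]))
```

```text
scene [147 237 255]
85 [610.78864869 106.62837112] ext [10.65813782 26.30038815] y-axis ang 112.49800388148486 ((610.7998046875, 106.3079605102539), (10.291281700134277, 26.290592193603516), 20.435504913330078)
top [167 235 252]
64 [609.952182   103.87464566] ext [11.19474331 26.04780041] y-axis ang 113.87286145925881 ((609.947265625, 104.27656555175781), (11.222087860107422, 26.77655792236328), 22.708948135375977)
thumb top (array([610.45897575, 105.07218191, 165.31035281]), np.float64(2.6596386985412646))
scene 6.754118138562161 px thick [ 0.01344075 -1.03082435]
[387.08691944 392.56591604 140.        ]
[589.14943336 479.96522753 140.        ]
top 6.185727296988479 px thick [ 0.03298613 -2.14979171]
[383.20805106 390.17714797 140.        ]
[590.09621785 472.34830654 140.        ]
rod dir [-0.93209565 -0.35932661 -0.0456298 ]
[386.         391.01873675 141.12106171]
[488.         430.34014547 146.11436806]
[589.         469.27605018 151.05872043]
```

The open tag's thumb is at about (610.4,105), with its +y axis at about 113.2°. The rod runs at about 22.6° through about (487,434,140). The tag is already aligned with the rod. First I'll turn the tool by +87.7° about world z, then travel.

Request:
move_arm(
  series="-1 0 0 0 0 0 -10.7; -1 0 0 0 0 0 -10.7; -1 0 0 0 0 0 -10.7; -1 0 0 0 0 0 -10.7; -1 0 0 0 0 0 -10.7; -1 0 0 0 0 0 -10.7; -1 0 0 0 0 0 -10.7; -1 0 0 0 0 0 -10.7; -1 0 0 0 0 0 -2; -1 0 0 0 0 0 0",
  grip_force=40,
)

```text
clock: 1.35
eef_pos: [267.5, -561.1, 226.1]
tcp_rot: [-3.141, -0.01, 1.988]
contact_force: [-0.7, 0.5, -0.0]
opening: 1.003
```

Request:
move_arm(
  series="-1 0.8 0.96 -0.1 0 0 0; -1 0.8 0.96 0 0 0 0; -1 0.8 0.96 0 0 0 0; -1 0.8 0.96 0 0 0 0; -1 0.8 0.96 0 0 0 0; -1 0.8 0.96 0 0 0 0; -1 0.8 0.96 0 0 0 0; -1 0.8 0.96 0 0 0 0; -1 0.8 0.96 0 0 0 0; -1 0.8 0.96 0 0 0 0; -1 0.8 0.96 0 0 0 0; -1 0.8 0.96 0 0 0 0; -1 0 0 0 0 0 0; -1 0 0 0 0 0 0",
)

```text
clock: 3.1
eef_pos: [544.5, -8.9, 232.7]
tcp_rot: [3.141, -0.009, 1.97]
contact_force: [-0.0, 0.2, 0.7]
opening: 0.998
```

Request:
move_arm(
  series="-1 0.65 0.87 0 0 0 0; -1 0.65 0.87 0 0 0 0; -1 0.6 0.87 0 0 0.5 -0.4; -1 0 0 0 0 0 0; -1 0 0 0 0 0 0",
)

```text
clock: 3.72
eef_pos: [611.0, 97.1, 232.9]
tcp_rot: [-3.139, -0.016, 1.967]
contact_force: [-0.0, 0.4, -0.6]
opening: 1.001
```

Request:
move_arm(
  series="-1 0.19 0.06 0 0 -0.9 -0.5; -1 0 0 0.7 0 0 0; -1 0 0 0.7 0 0 0; -1 0 0 0 0 0 0; -1 0 0 0 0 0 0",
)

```text
clock: 4.35
eef_pos: [608.9, 101.9, 178.3]
tcp_rot: [-3.141, 0.003, 1.972]
contact_force: [0.4, -0.8, 0.3]
opening: 1.0
```

Run:
```python
from h import *
s=r.sense();print(s["eef_pos"],s["tcp_rot"])
o=[]
for n,(x,y) in(("scene",(268,260)),("top",(335,188))):
    im=vision.grab_frame(n)[:,:,::-1].copy(); y0=max(0,y-45); o.append(cv2.resize(im[y0:y0+90,x-48:x+48],None,fx=4.1,fy=4.1,interpolation=cv2.INTER_CUBIC))
cv2.imwrite("pics/a1.png",np.hstack(o))
```

```text
[608.86552204 101.87853521 178.29549002] [-3.14097182e+00  2.88858559e-03  1.97166910e+00]
```

View pics/a1.png

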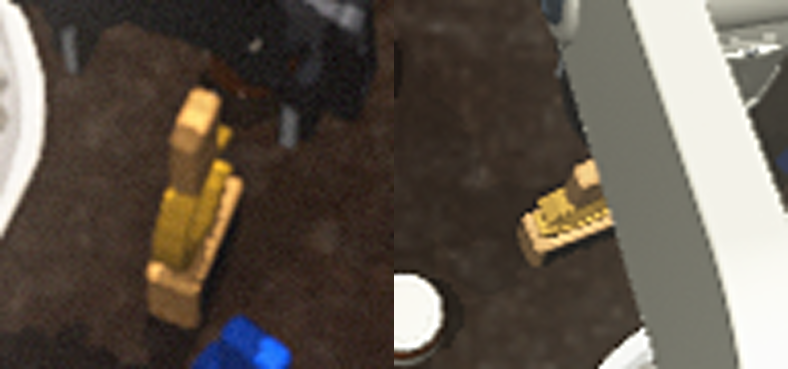

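The pale fingertips, at crop (70,50) and (290,125), straddle the thumb. I'll descend and grip.

Request:
move_arm(
  series="-1 0.06 0.06 0.6 0 0 0; -1 0 0 0.62 0 0.2 0; -1 0 0 0 0 0 0; 0.4 0 0 0 0 0 0; 0.4 0 0 0 0 0 0; 0.4 0 0 0 0 0 0; 0.4 0 0 0 0 0 0",
)

```text
clock: 5.32
eef_pos: [614.7, 105.6, 136.5]
tcp_rot: [3.131, 0.002, 1.971]
contact_force: [0.2, -0.1, -0.4]
opening: 0.3
```

Request:
move_arm(
  series="0.4 0.03 -0.1 0.24 0.6 0 0; 0.4 0 0 0 0 0 0; 0.4 0 0 0 0 0 0",
)

```text
clock: 5.7
eef_pos: [610.2, 105.1, 126.1]
tcp_rot: [-3.141, 0.002, 1.972]
contact_force: [0.6, 0.2, 0.7]
opening: 0.3
```

Request:
move_arm(
  series="0.7 0 0 0 0 0 0; 1 0 0 0 0 0 0; 1 0 0 0 0 0 0; 1 0 0 0 0 0 0; 1 0 0 0 0 0 0",
  grip_force=40,
)

```text
clock: 6.32
eef_pos: [610.2, 105.1, 126.0]
tcp_rot: [-3.141, 0.002, 1.971]
contact_force: [0.2, -0.2, -0.8]
opening: 0.158
```

Opening 0.158 is about 13.4 mm, so the thumb is gripped. Next I'll lift about 110 mm.

Request:
move_arm(
  series="1 0 0 -0.4 0 0 0; 1 0 0 -0.6 0 0 0; 1 0 0 -0.6 0 0 0; 1 0 0 -0.6 0 0 0; 1 0 0 -0.5 0 0 0; 1 0 0 0 0 0 0; 1 0 0 0 0 0 0",
)

```text
clock: 7.2
eef_pos: [610.3, 105.4, 242.5]
tcp_rot: [3.14, 0.003, 1.971]
contact_force: [-0.2, -0.4, -0.6]
opening: 0.158
```

Request:
move_arm(
  series="1 0.5 0.04 0 0 0 0; 1 0.8 0.05 0 0 0 0; 1 0.8 0.05 0 0 0 0; 1 0.8 0.05 0 0 0 0; 1 0.8 0.05 0 0 0 0; 1 0.8 0.05 0 0 0 0; 1 0.8 0.05 0 0 0 0; 1 0.5 0.05 0 0 0 0; 1 0 0 0 0 0 0; 1 0 0 0 0 0 0",
)

```text
clock: 8.45
eef_pos: [523.9, 336.6, 233.3]
tcp_rot: [-3.129, 0.001, 1.973]
contact_force: [0.0, -1.0, 0.1]
opening: 0.162
```

Request:
move_arm(
  series="1 0 0 0.6 -0.7 0 0; 1 0 0 0.6 0 0 0; 1 0 0 0 0 0 0; 1 0 0 0 0 0 0",
)

```text
clock: 8.95
eef_pos: [525.7, 333.5, 185.5]
tcp_rot: [3.14, 0.002, 1.969]
contact_force: [-0.0, -0.1, 0.1]
opening: 0.159
```

Run:
```python
from h import *
s=r.sense();print(s["eef_pos"],s["tcp_rot"],s["contact_force"])
o=[]
for n,(x,y) in(("scene",(330,140)),("top",(205,225))):
    im=vision.grab_frame(n)[:,:,::-1].copy(); cv2.imwrite(f"pics/full_{n}1.png",im); o.append(cv2.resize(im[y-75:y+75,x-65:x+65],(400,460),interpolation=cv2.INTER_CUBIC))
cv2.imwrite("pics/a2.png",np.hstack(o))
```

```text
[525.71136501 333.49939336 185.54114035] [3.14011485e+00 2.06406592e-03 1.96895938e+00] [-0.04959352 -0.05603481  0.06287221]
```

View pics/a2.png

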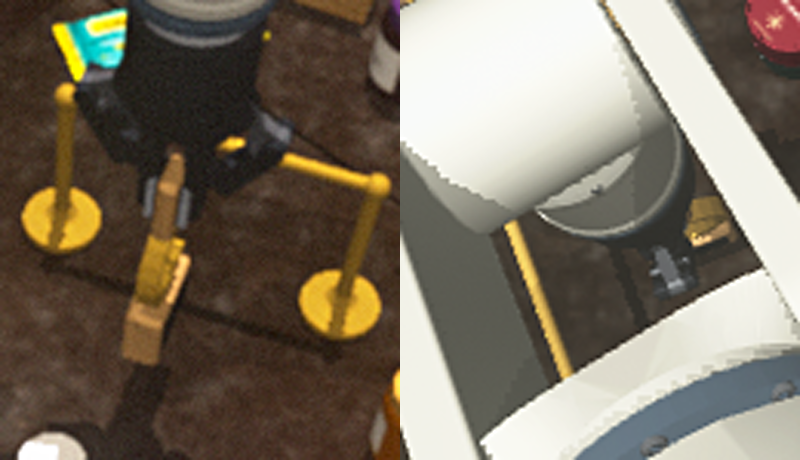

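The tag is held upright before the rail: thumb at crop (175,170), block at (145,335), and no contact. I'll check tilt by comparing where the block's near end should project.

Run:
```python
from h import *
s=r.sense();p=s["eef_pos"];R=Ro.from_euler("xyz",s["tcp_rot"]).as_matrix()
ty,tx=R[:,0],R[:,1]; base=p+R[:,2]*126.
k=np.array([400/130,460/150]);o=np.array([265,65])
for nm,x,y,z in(("thumbtop near",0,-15,164),("block bot near L",-13,-32,0),("block bot near R",13,-32,0),("block top near L",-13,-32,50),("block top far R",13,32,50),("ring centre",0,0,84)):
    X=base+tx*x+ty*y-R[:,2]*z; u=proj("scene",X); print(nm,X.round(1),((u-o)*k).round())
n=np.array([-np.sin(.394),np.cos(.394)]);C=np.array([487.4,433.8]);t=np.array([np.cos(.394),np.sin(.394)])
print("to rod normal",(C-p[:2])@n,"along",(C-p[:2])@t)
```

```text
thumbtop near [531.3 319.9 223.6] [162. 190.]
block bot near L [526.3 299.   59.7] [116. 357.]
block bot near R [550.3 309.1  59.7] [152. 369.]
block top near L [526.2 299.1 109.7] [120. 315.]
block top far R [525.3 368.1 109.6] [188. 254.]
ring centre [525.7 333.6 143.6] [159. 253.]
to rod normal 107.08650593075937 along 3.1799390228283286
```

Predicted and seen corners agree to about 2 px, so the tag is upright. I'll lower 3 mm and advance in steps.

Request:
move_arm(
  series="1 0.4 0 0.08 0 0 0.2; 1 0.5 0 0 0 0 0; 1 0.4 0 0 0 0 0; 1 0 0 0 0 0 0; 1 0 0 0 0 0 0",
)

```text
clock: 9.68
eef_pos: [504.1, 386.9, 183.8]
tcp_rot: [3.137, 0.001, 1.967]
contact_force: [-1.1, 0.1, -1.2]
opening: 0.162
```

Request:
move_arm(
  series="1 0.3 0.02 0.03 0.2 0 0; 1 0.3 0.02 0 0 0 0; 1 0 0 0 0 0 0",
)

```text
clock: 10.05
eef_pos: [496.1, 410.7, 182.5]
tcp_rot: [3.141, 0.001, 1.966]
contact_force: [0.0, 0.1, -1.0]
opening: 0.157
```

Run:
```python
from h import *
s=r.sense();print(s["eef_pos"],s["contact_force"],s["wrist_torque"])
```

```text
[496.11139021 410.72886062 182.45966926] [ 0.03447776  0.06152267 -1.02911173] [-0.04000757  0.00376222 -0.02762784]
```

Request:
move_arm(
  series="1 0.3 0.02 0 0 0 0; 1 0.32 0.02 0 0 0 0; 1 0 0 0 0 0 0; 1 0 0 0 0 0 0",
)

```text
clock: 10.55
eef_pos: [487.4, 436.0, 182.4]
tcp_rot: [3.141, 0.001, 1.966]
contact_force: [0.0, 0.4, -1.5]
opening: 0.159
```

Run:
```python
from h import *
s=r.sense();print(s["eef_pos"],s["contact_force"],s["wrist_torque"])
n=np.array([-np.sin(.394),np.cos(.394)]);C=np.array([487.4,433.8]);print("to rod",(C-s["eef_pos"][:2])@n)
im=vision.grab_frame("scene")[:,:,::-1]; x,y=330,140
cv2.imwrite("pics/a3.png",cv2.resize(im[y-60:y+60,x-65:x+65],None,fx=5,fy=5,interpolation=cv2.INTER_CUBIC))
```

```text
[487.43659698 435.95586771 182.36722533] [ 0.01102174  0.3584585  -1.48859101] [ 0.01433414  0.02734631 -0.00907128]
to rod -1.9766380611805485
```

View pics/a3.png

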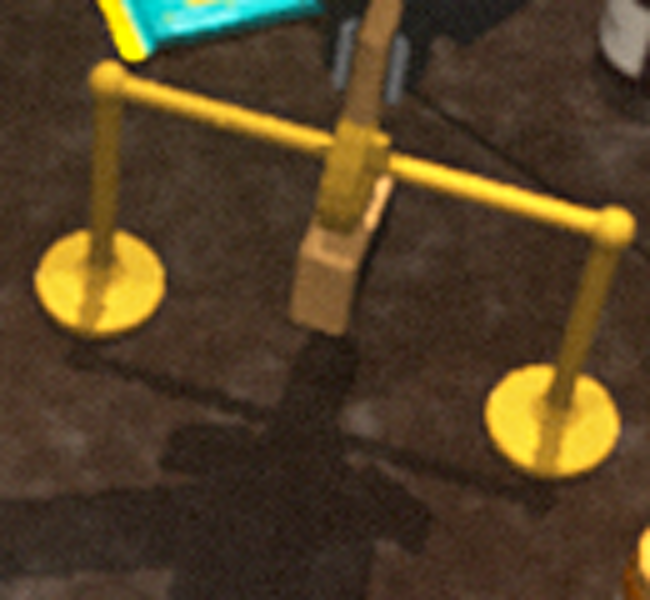

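The rod passes through the ring, with the ring at crop (350,175), near the middle of the rail. I'll lower it toward the crest.

Request:
move_arm(
  series="1 -0.03 0 0.2 0 0 0; 1 0 0 0.2 0 0 0; 1 0 0 0.1 0 0 0; 1 0 0 0 0 0 0; 1 0 0 0 0 0 0",
)

```text
clock: 11.22
eef_pos: [488.1, 433.6, 160.3]
tcp_rot: [-3.141, 0.002, 1.965]
contact_force: [-0.1, -0.4, -1.4]
opening: 0.163
```

Request:
move_arm(
  series="1 0 0 0.03 0 0 0; 1 0 0 0.03 0 0 0; 1 0 0 0 0 0 0",
)

```text
clock: 11.6
eef_pos: [488.4, 433.9, 158.8]
tcp_rot: [3.141, 0.001, 1.965]
contact_force: [-0.0, 0.2, -1.3]
opening: 0.16
```

```bash
python3 -c "
from h import *
s=r.sense();print(s['eef_pos'],s['contact_force'],s['wrist_torque'])"
```

```text
[488.37154541 433.90290364 158.81565069] [-0.00975522  0.16461235 -1.32239605] [-0.07687844  0.02719686  0.0014014 ]
```

Request:
move_arm(
  series="1 0 0 0.03 0 0 0; 1 0 0 0.03 0 0 0; 1 0 0 0 0 0 0",
)

```text
clock: 11.98
eef_pos: [488.6, 434.1, 158.9]
tcp_rot: [3.14, 0.001, 1.965]
contact_force: [-0.4, -0.8, -1.8]
opening: 0.158
```

Request:
move_arm(
  series="1 0 0 0.06 0 0 0; 1 0 0 0 0 0 0",
)

```text
clock: 12.22
eef_pos: [488.9, 434.4, 158.9]
tcp_rot: [3.139, 0.001, 1.965]
contact_force: [0.3, -0.3, -1.5]
opening: 0.16
```

```bash
python3 -c "
from h import *
s=r.sense();print(s['eef_pos'],s['contact_force'],s['wrist_torque'])
im=vision.grab_frame('scene')[:,:,::-1]; x,y=335,115
cv2.imwrite('pics/a4.png',cv2.resize(im[y-35:y+45,x-40:x+40],None,fx=7,fy=7,interpolation=cv2.INTER_CUBIC))
"
```

```text
[488.87233966 434.43043216 158.92054117] [ 0.29289439 -0.27720644 -1.47053353] [0.03392983 0.01874681 0.01935877]
```

View pics/a4.png

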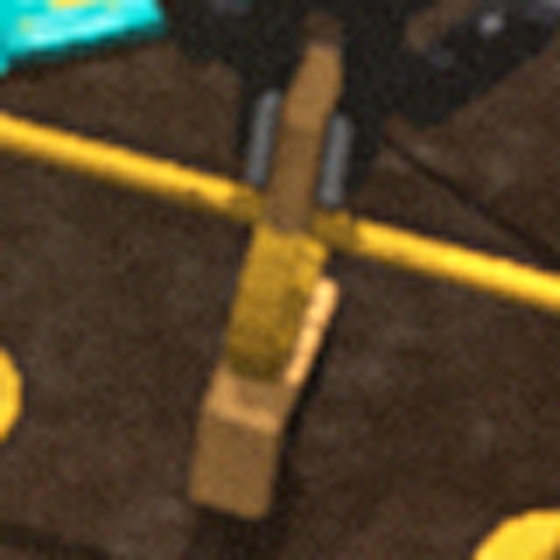

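The rod sits at the ring's crest, at crop (290,215), and z agrees with the predicted contact height of 159. I'll do one firmer lowering to confirm by force.

Request:
move_arm(
  series="1 -0.02 0 0.1 0 0 0; 1 0 0 0 0 0 0",
)

```text
clock: 12.52
eef_pos: [489.6, 435.1, 159.2]
tcp_rot: [3.136, -0.002, 1.965]
contact_force: [-0.6, -0.3, -1.9]
opening: 0.158
```

```bash
python3 -c "
from h import *
s=r.sense();[print(k,np.round(v,3)) for k,v in s.items()]"
```

```text
clock 12.525
qpos [ 0.724  0.466  1.632 -0.     1.037  0.33 ]
qvel [ 0.002 -0.011 -0.007  0.008  0.026  0.001]
joint_efforts [ 1.0100e-01 -6.7815e+01 -3.2713e+01  4.7000e-02  1.5800e-01 -5.0000e-03]
eef_pos [489.581 435.079 159.173]
tcp_rot [ 3.136e+00 -2.000e-03  1.965e+00]
contact_force [-0.553 -0.262 -1.883]
wrist_torque [ 0.022  0.07  -0.047]
opening 0.158
```

The force shows no press from below (about -1.5 N, the tag's weight), and the height matches crest contact, so at most a millimetre or so of gap remains. I'll release slowly.

Request:
move_arm(
  series="0.6 0 0 0 0 0 0; 0.5 0 0 0 0 0 0; 0.4 0 0 0 0 0 0; 0.3 0 0 0 0 0 0; 0.2 0 0 0 0 0 0; 0.2 0 0 0 0 0 0",
)

```text
clock: 13.28
eef_pos: [489.3, 434.8, 157.2]
tcp_rot: [3.138, -0.001, 1.965]
contact_force: [-0.7, -0.6, -0.5]
opening: 0.403
```

```bash
python3 -c "
from h import *
s=r.sense();[print(k,np.round(v,3)) for k,v in s.items()]
im=vision.grab_frame('scene')[:,:,::-1]; x,y=335,115
cv2.imwrite('pics/a5.png',cv2.resize(im[y-35:y+45,x-40:x+40],None,fx=7,fy=7,interpolation=cv2.INTER_CUBIC))
"
```

```text
clock 13.275
qpos [ 0.724  0.469  1.633 -0.     1.035  0.33 ]
qvel [-0.     0.    -0.002 -0.    -0.002 -0.   ]
joint_efforts [-1.0000e-03 -6.5977e+01 -3.1677e+01 -1.0000e-03 -2.3000e-02  0.0000e+00]
eef_pos [489.343 434.765 157.2  ]
tcp_rot [ 3.138e+00 -1.000e-03  1.965e+00]
contact_force [-0.724 -0.598 -0.508]
wrist_torque [0.025 0.036 0.002]
opening 0.403
```

View pics/a5.png

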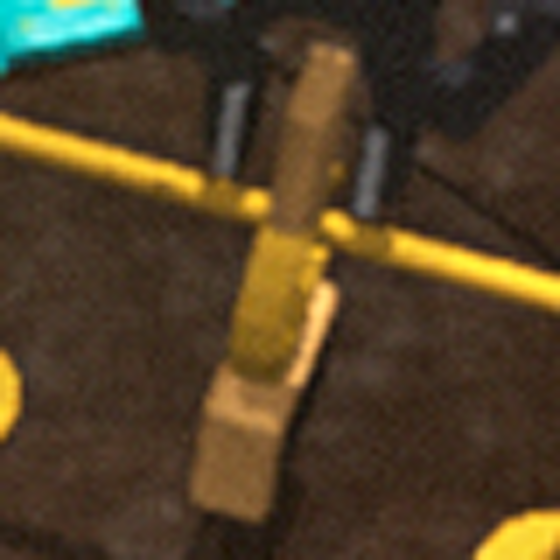

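The tag hangs on the rod with both fingers clear, at crop (230,130) and (370,170). I'll lift straight up and back off.

Request:
move_arm(
  series="0 0 0 -0.2 0 0 0; 0 0 0 -0.4 0 0 0; 0 0 0 -0.6 0 0 0; 0 0 0 -0.8 0 0 0; 0 0 0 -0.8 0 0 0; 0 0 0 -0.8 0 0 0; 0 0 0 0 0 0 0; 0 -0.8 0 0 0 0 0; 0 -0.8 0 0 0 0 0; 0 -0.8 0 0 0 0 0; 0 -0.8 0 0 0 0 0; 0 0 0 0 0 0 0; 0 0 0 0 0 0 0; 0 0 0 0 0 0 0; 0 0 0 0 0 0 0",
)

```text
clock: 15.2
eef_pos: [537.4, 314.9, 312.8]
tcp_rot: [3.133, -0.004, 1.968]
contact_force: [-0.3, -0.4, 0.4]
opening: 0.5
```

```bash
python3 -c "
from h import *
s=r.sense();print(s['eef_pos'],s['contact_force'],s['clock'])
a=vision.grab_frame('scene')[:,:,::-1];r.sense()
b=vision.grab_frame('top')[:,:,::-1]
o=[cv2.resize(a[60:210,260:410],(395,395),interpolation=cv2.INTER_CUBIC),cv2.resize(b[150:330,140:320],(395,395),interpolation=cv2.INTER_CUBIC)]
cv2.imwrite('pics/a6.png',np.hstack(o))
"
```

```text
[537.35994781 314.86566575 312.83030433] [-0.29950384 -0.37518189  0.41270056] 15.2
```

View pics/a6.png

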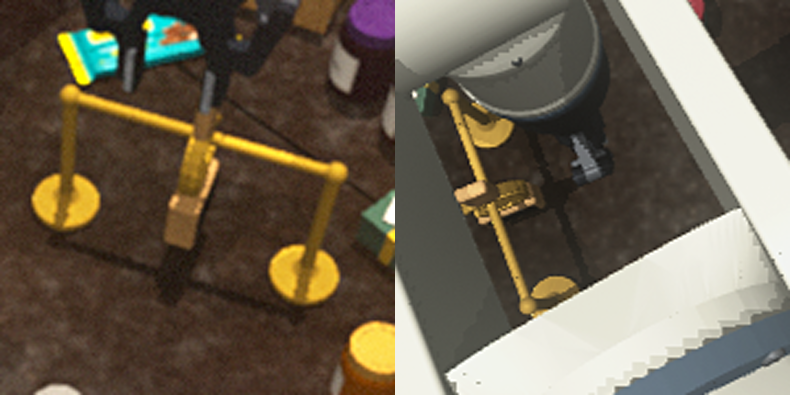

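The tag hangs mid-rail and looks upright. I'll move the arm further out of view, then verify uprightness, stillness and the closed tag numerically.

Request:
move_arm(
  series="0 -0.9 0.5 0 0 0 0; 0 -0.9 0.5 0 0 0 0; 0 -0.9 0.5 0 0 0 0; 0 -0.9 0.5 0 0 0 0; 0 -0.9 0.5 0 0 0 0; 0 -0.9 0.5 0 0 0 0; 0 -0.9 0.5 0 0 0 0; 0 0 0 0 0 0 0; 0 0 0 0 0 0 0; 0 0 0 0 0 0 0; 0 0 0 0 0 0 0; 0 0 0 0 0 0 0",
)

```text
clock: 16.8
eef_pos: [768.5, 138.0, 312.3]
tcp_rot: [3.134, -0.006, 1.976]
contact_force: [-0.6, 0.8, -0.4]
opening: 0.501
```

```bash
python3 -c "
from h import *
im=vision.grab_frame('scene')[:,:,::-1];b=vision.grab_frame('top')[:,:,::-1]
c=np.array([488.3,434.5]);a=.394;tx=np.array([np.cos(a),np.sin(a)]);ty=np.array([-np.sin(a),np.cos(a)])
A=im.copy();B=b.copy()
A=cv2.resize(A[60:210,260:410],None,fx=2.63,fy=2.63,interpolation=cv2.INTER_CUBIC);B=cv2.resize(B[150:300,130:280],None,fx=2.63,fy=2.63,interpolation=cv2.INTER_CUBIC)
for x,y,z in((-13,-32,33),(13,-32,33),(-13,-32,83),(13,-32,83),(13,32,83),(-7,-15,197),(7,-15,197),(7,15,197),(-7,15,197)):
    X=np.r_[c+tx*x+ty*y,z]
    for n,I,o in(('scene',A,(260,60)),('top',B,(130,150))): cv2.circle(I,tuple(int(v) for v in (proj(n,X)-o+.5)*2.63),2,(255,0,255),-1)
cv2.imwrite('pics/a7.png',np.hstack([A,B]))
print(r.sense()['eef_pos'])
c0=cv2.imread('pics/scene0.png');print('closed tag/blue change px',(np.abs(im[140:225,222:262].astype(int)-c0[140:225,222:262]).max(2)>40).sum())
"
```

```text
[768.62038688 137.89323613 312.25904051]
closed tag/blue change px 613
```

View pics/a7.png

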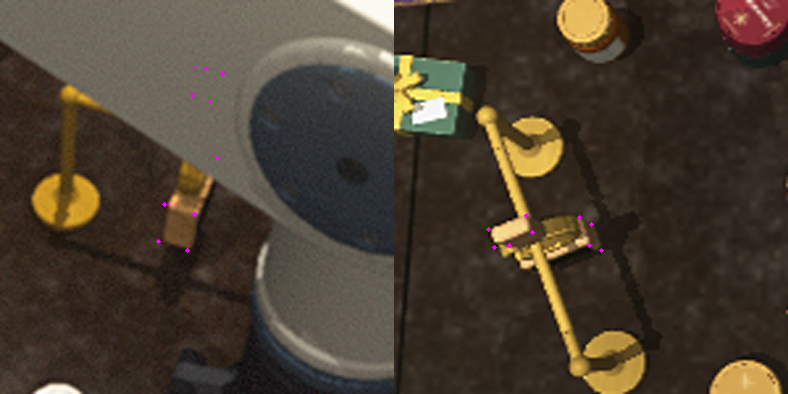

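The thumb marks coincide in the top view and the block agrees to about 1.5 px, so the tag hangs upright. The arm covers the closed tag in the scene view, so I'll check that tag from the top.

```bash
python3 -c "
from h import *
c0=cv2.imread('pics/top0.png').astype(int)
b=vision.grab_frame('top')[:,:,::-1].astype(int)
for i in range(8): b2=vision.grab_frame('top')[:,:,::-1].astype(int)
d=lambda p,q,x0,y0,x1,y1:(np.abs(p-q)[y0:y1,x0:x1].max(2)>40).sum()
print('closed',d(c0,b2,275,250,312,278),'blue',d(c0,b2,340,135,420,202),'hung tag over .4s',d(b,b2,160,215,215,265))
cv2.imwrite('pics/t9.png',b2)
print((np.abs(c0-b2)[250:278,275:312].max(2)>40).mean(), r.sense()['clock'])
"
```

```text
closed 149 blue 3089 hung tag over .4s 0
0.1438223938223938 17.35[ WARN:0@11.590] global loadsave.cpp:1063 imwrite_ Unsupported depth image for selected encoder is fallbacked to CV_8U.
```

```bash
python3 -c "
import cv2,numpy as np
a=cv2.imread('pics/top0.png');b=cv2.imread('pics/t9.png')
c=lambda i:cv2.resize(i[240:290,260:330],(392,280),interpolation=cv2.INTER_CUBIC)
f=lambda i:cv2.resize(i[120:340,140:450],(392,280))
cv2.imwrite('pics/a8.png',np.vstack([np.hstack([c(a),c(b)]),np.hstack([f(a),f(b)])]))"
```

```text
(no output)
```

View pics/a8.png

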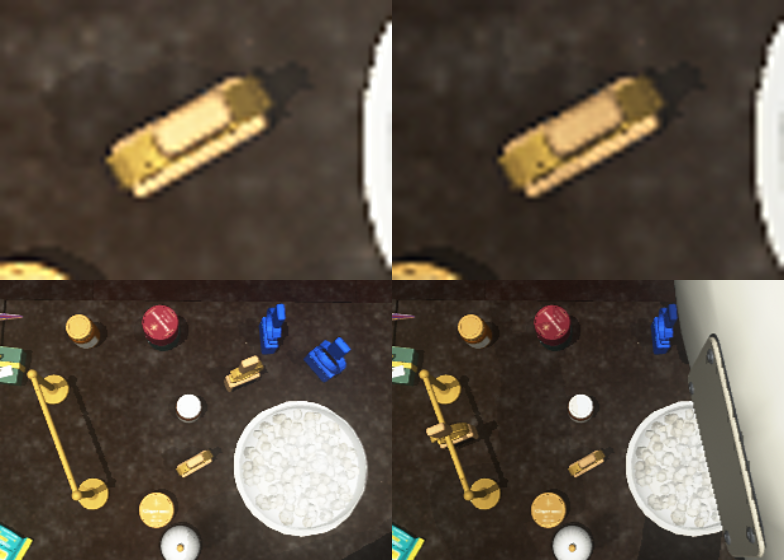

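The closed tag is in the same place before and after; only its shading changed. The visible blue tag and the jars haven't moved either. Handing in.

```bash
python3 -c "
from rig import r
print(r.sign_off(), r.sense()['clock'])"
```

```text
the job is handed in; nothing more can be done
the job is handed in; nothing more can be done
```

The open-ring tag now hangs from the middle of the brass rail, and I handed the job in at about 17.4 s of the 38 s allowed. I gripped it by the thumb piece, slid the ring over the rod through the gap, lowered it until its crest met the rod, then released and backed away.

**What the last checks showed**
- **Hung tag:** it looks upright. The corners projected for a freely hanging tag match the picture to about 1.5 px in the top view and 3 px in the scene view. It did not move over 0.4 s.
- **Closed-ring tag:** it is in the same place in the before and after top views. A pixel comparison flagged 149 changed pixels there, which I put down to shading.
- **Robot:** the gripper was about 312 mm up with contact force around zero, so it was touching nothing.

**What disagreed or stayed unconfirmed**
- **Contact with the rod:** the wrist force never clearly showed the ring resting on it. I judged contact from the height, 158.9 mm against 159 mm predicted, from the tool refusing to go lower, and from the pictures.
- **Rod height:** measuring it from the two cameras gave 141–151 mm, so I used the stated 140 mm.
- **Blue look-alikes:** one was hidden behind the arm in the final view, so I could not confirm it by picture. The gripper passed over that area well above it, and the other one had not moved.

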